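Find the stamped parts crate and push it into the dispatch lane

ROBOT

A 7-joint arm with a two-finger parallel gripper is mounted at the origin on the work surface. World frame = base frame: x ahead of the robot, y to its left, z up, the work surface at z = 0. Lengths are in mm, angles in rad, forces in N, time in s.
With the tool pointing down it reaches from about 400 to 850 mm from the base axis. Payload 10.4 kg.
Tool frame: the origin (TCP) lies at the very end of the fingers, on their centre line; the grasp point (between the pads) lies 19 mm behind it; x points along the fingers, z is the direction in which the jaws open and shut, and the axes are right-handed (so a half turn about x gives the same grasp; the last joint's range is limited). The gripper opens to 87 mm and grips with 3 to 60 N. Pads are 19 mm wide; open, the fingers measure 117 mm over their backs; the gripper's body (75 mm by 190 mm) begins 51 mm behind the grasp point.
Start: joints at [-1.172, 0.332, -0.065, 1.46, 0.022, 1.35, -0.088], TCP at [255.868, 570.251, 196.676] pointing down, gripper open.
Joint ranges: [-2.6, 2.6], [-0.5, 2.12], [-1.47, 1.34], [0.16, 2.42], [-1.27, 4.41], [0.06, 2.06], [-2.6, 2.6]. Speed limits (rad/s): [2.22, 2.22, 2.79, 2.79, 3.14, 3.14, 3.14].

INTERFACE

Orientations are given as [roll, pitch, yaw] about the fixed x, y, z axes, in that order (R = Rz(yaw) Ry(pitch) Rx(roll)).
In Python, from station import arm gives the robot as it stands.
- The arm moves only by the shell command python3 -m handwheel 'ROWS' [FORCE]. ROWS is JSON, a list of rows, each a list of 3 entries, a list of its own where there are three numbers: the shift along the world's x, y, z in mm, then the turn, a rotation vector about the world's x, y, z in degrees, then the finger opening in mm, from 0 to 87. A call has 1 to 10 rows; each row shifts and turns the commanded pose from where the row before left it; what a row does not reach is not made up. A row lasts 1/8 s, in which the tool goes at most 62.5 mm and 10.7 degrees, less where a joint would pass 70% of its speed; a pose out of reach is approached as far as the arm can. A call with a gripper value outside its range is refused whole. The fingers move at their own pace and stop on an object; FORCE is the grip in N (left out, the last holds). Time passes only in rows, so rows that do not move let the fingers close. It gives the time, the measured TCP pose, the force and the opening at its end, in the units of the state.
- arm.read_state(): the state, without advancing time (a new reading comes with each control period).
- arm.camera(name): name is "scene" or "top" or "wrist"; returns the picture (480x640x3 uint8, blue, green, red); there is no depth.
- arm.camera_params(name): a dict with "intrinsics" (3x3 intrinsics, pixels), "R" (3x3) and "t" (3): a world point X has camera coordinates R X + t. Camera axes: x right, y down, z forward; pixel columns grow to the right and rows downward; lengths in mm; the calibration is good to about 2 mm. A picture is of the moment at which its call begins: read the wrist's pose just before it. camera_params takes no time and is no camera call; for the wrist camera it gives the pose at the moment of the call.
- arm.job_done(): hands the job in, once; it reports no verdict.
The state is a dict: "t": time; "q": joint angles; "qd": joint speeds; "joint_efforts": joint torques, N m; "position": TCP position; "tool_rot": TCP orientation; "force": force on the tool from outside, world axes, zero at the start; "wrist_torque": the same for the moment, N m; "opening": finger opening in mm.
Only numpy, scipy, OpenCV 4.12 (cv2) and the standard library are available. Lean on these libraries where they do the work, as an engineer would, in place of code of your own. Each camera call takes 0.05 s, during which the arm holds its last target.

TASK

One of the two closed wooden crates on the welding bench carries the green inspection stamp on its underside. Tip both crates over onto their sides with the fingertips so that their undersides can be read, then push the stamped one, as it lies, in between the two yellow dispatch lines and leave the other lying outside them. Only tip and push: do not lift or carry a crate, and leave the other things on the bench where they are.

Things in the scene. Friction and masses are not known exactly. Their poses are not given: they have to be found in the camera images.
- crate_a: The stamped crate: closed wooden crate of plywood in a batten frame, 70 x 110 mm on plan, 125 mm tall, 0.4 to 0.8 kg, upright on the bench at the start with its x axis within about 16 degrees of straight ahead. Origin: centre of its underside as it stands; its own x runs across the 70 mm width, y along the 110 mm, z up through the lid.
- crate_b: The unstamped crate: the same in size, look and weight as crate_a but with a bare underside. Origin: centre of its underside as it stands; its own x runs across the 70 mm width, y along the 110 mm, z up through the lid.
- crate_a_mid (a point): Centre of crate_a, 62.5 mm above its underside along its own z; 35 mm above the bench once the crate lies on its 125 x 110 mm side. Pushed or drawn level at 95 to 110 mm height across its 70 mm width, a crate turns about its lower edge instead of sliding, and past about 30 degrees falls onto its side by itself.
- crate_b_mid (a point): Centre of crate_b, likewise.
- stamp (a point): Centre of the green stamp, a 45 mm ring with a tick in it, on the underside of crate_a; hidden until it is tipped. One crate stands left of the lane, one right; either may be the stamped one. The scene camera looks towards the robot and sees the underside of a crate tipped towards the robot.
- lane: Dispatch lane: two flat yellow lines painted on the bench, each 400 mm long and 20 mm wide, their inner edges 180 mm apart. Origin: middle of the lane on the bench top; its x runs along the lines (away from the robot), its y across them. Paint only.
- clamp: Bystander, to be left alone: C-clamp, blue frame 156 x 90 mm lying flat, with a screw and cross bar that reach 120 mm from its origin. Origin: on the bench, under its middle.
- magnet: Bystander, to be left alone: red arrow-shaped welding magnet, about 100 mm, 18 mm thick, lying flat. Origin: on the bench, under its middle.
- bolt: Bystander, to be left alone: steel hex bolt standing on its head, 38 mm across, 75 mm tall. Origin: on the bench, under its middle.
- tip_jar: Bystander, to be left alone: brass-coloured jar with a black lid, 60 mm across, 80 mm tall, standing. Origin: on the bench, under its middle.
- spray: Bystander, to be left alone: blue and white spray can with a red cap, 45 mm across, 105 mm tall, standing. Origin: on the bench, under its middle.
- brush: Bystander, to be left alone: wire brush with a wooden back, 185 mm long, 24 mm wide, 38 mm tall, lying bristles down. Origin: on the bench, under its middle.
- coupon: Bystander, to be left alone: short steel tube standing on end, 60 mm across, 50 mm tall. Origin: on the bench, under its middle.
There are look-alikes about, which are no part of the job. Leave any grey or red look-alike of the crate_a alone.

How it is judged (in metres and radians):
On the way, in this order (a step that is already met when the one before it is completed fails the run):
1. one crate lies on its side (((angle between crate_a's own z axis and vertical between 1.47 and 1.67 rad and height (world z) of crate_a_mid below 0.064 m) or (angle between crate_b's own z axis and vertical between 1.47 and 1.67 rad and height (world z) of crate_b_mid below 0.064 m))), for 0.2 s.
2. both crates lie on their sides (angle between crate_a's own z axis and vertical between 1.47 and 1.67 rad and height (world z) of each of crate_a_mid, crate_b_mid below 0.064 m and angle between crate_b's own z axis and vertical between 1.47 and 1.67 rad), for 0.2 s.
3. the stamped crate is in the dispatch lane (angle between crate_a's own z axis and vertical between 1.47 and 1.67 rad and height (world z) of crate_a_mid below 0.064 m and y of crate_a_mid in the frame of lane between -0.045 and 0.045 m and x of crate_a_mid in the frame of lane between -0.15 and 0.15 m), for 0.2 s.
At the end, for the whole second after the job is handed in: Both crates lie at rest flat on a side (within about 5 degrees). The stamped crate's centre is within 45 mm of the lane's centre line and within 150 mm of its middle along the lines; the other crate's centre is more than 165 mm from the centre line, so that it lies outside the lines (all of step 3 and angle between crate_b's own z axis and vertical between 1.47 and 1.67 rad and height (world z) of crate_b_mid below 0.064 m and (y of crate_b_mid in the frame of lane above 0.165 m or y of crate_b_mid in the frame of lane below -0.165 m) and linear speed of each of crate_a, crate_b below 0.03 m/s); the robot touches nothing.
It fails at once if a crate is lifted off the bench or carried ((height (world z) of crate_a_mid above 0.105 m or (height (world z) of crate_a_mid above 0.085 m and angle between crate_a's own z axis and vertical below 0.25 rad) or (height (world z) of crate_a_mid above 0.078 m and angle between crate_a's own z axis and vertical above 1.4 rad)) or (height (world z) of crate_b_mid above 0.105 m or (height (world z) of crate_b_mid above 0.085 m and angle between crate_b's own z axis and vertical below 0.25 rad) or (height (world z) of crate_b_mid above 0.078 m and angle between crate_b's own z axis and vertical above 1.4 rad))).
It fails at once if another thing on the bench is moved by more than 25 mm or knocked over (distance of any of clamp, magnet, bolt, tip_jar, spray, brush, coupon from where it was at the start of the episode above 0.025 m or angle between any of clamp, magnet, bolt, tip_jar, spray, brush, coupon's own z axis and vertical above 0.35 rad).
It also fails if it takes over 72 s, if anything falls off the work surface, if the arm or the gripper's body presses on something with over 40 N, if the wrist force passes 120 N, or if a joint passes its speed limit or range.

## Working session

There is one attempt and no reset: what is moved stays moved. The work goes in short steps, Python scripts to look and compute and a shell command to move; the robot and the scene stay as the last step left them, time stands still between calls to the robot, and variables do not carry over. Pictures are saved under pics/ and viewed, and the job is handed in when it is done.

```bash
ls; mkdir -p pics
python3 - <<'E'
from station import arm
import cv2
s=arm.read_state()
print({k:s[k] for k in('t','position','tool_rot','force','opening')})
for n in('scene','top'):
    p=arm.camera_params(n);print(n,p)
    cv2.imwrite(f'pics/{n}0.png',arm.camera(n))
E
```

```text
pics
{'t': 0.0, 'position': array([255.74256633, 569.8308039 , 195.87121922]), 'tool_rot': array([-3.06236469,  1.56941463, -1.91333633]), 'force': array([ 0.6769004 , -0.06881668, -0.35931226]), 'opening': 86.87773017131936}
scene {'intrinsics': array([[582.6886696 ,   0.        , 320.61034615],
       [  0.        , 582.6886696 , 248.57301007],
       [  0.        ,   0.        ,   1.        ]]), 'R': array([[-0.47390991,  0.88057122,  0.0019281 ],
       [ 0.48048631,  0.26042402, -0.83744387],
       [-0.7379311 , -0.39594652, -0.54651995]]), 't': array([ 251.18881351, -206.2581922 , 1733.34669684])}
top {'intrinsics': array([[558.85918666,   0.        , 317.91810983],
       [  0.        , 558.85918666, 233.89283448],
       [  0.        ,   0.        ,   1.        ]]), 'R': array([[ 0.00756562, -0.99965351, -0.02521148],
       [-0.99146195, -0.00421672, -0.13032816],
       [ 0.13017669,  0.02598224, -0.99115032]]), 't': array([  15.87451577,  564.57196582, 1394.02879325])}
```

View pics/scene0.png

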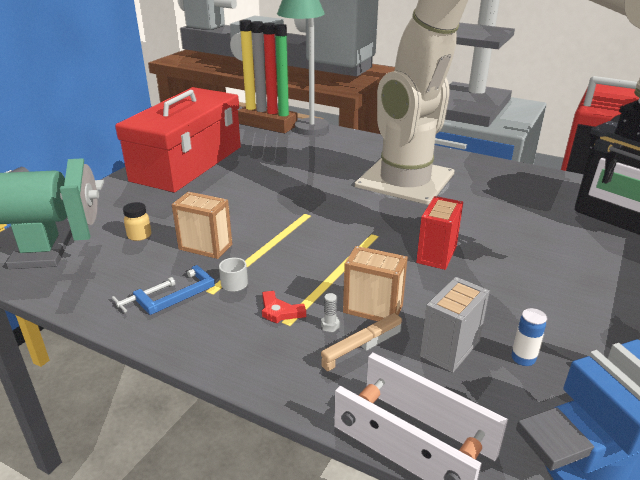

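View pics/top0.png

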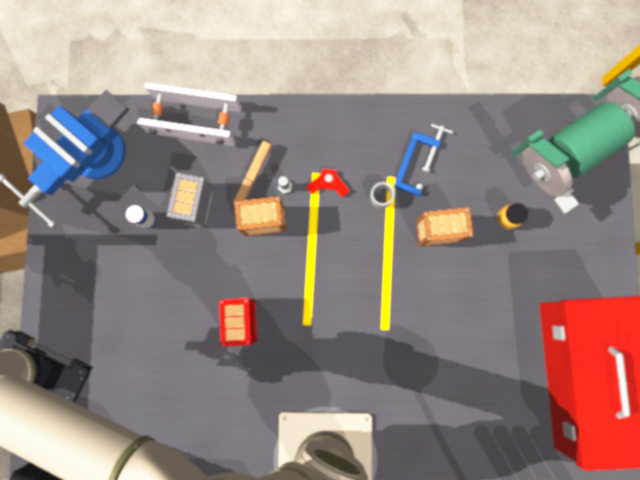

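```bash
cat > h.py <<'E'
import numpy as np,cv2
from station import arm
def pix2w(n,u,v,z):
    p=arm.camera_params(n);K,R,t=p['intrinsics'],p['R'],p['t']
    d=R.T@np.linalg.inv(K)@[u,v,1];c=-R.T@t
    return c+d*(z-c[2])/d[2]
def proj(n,X):
    p=arm.camera_params(n);x=p['R']@np.array(X,float)+p['t'];x=p['intrinsics']@x;return x[:2]/x[2]
def crop(im,u0,v0,w,h,k,fn):
    cv2.imwrite(fn,cv2.resize(im[v0:v0+h,u0:u0+w],None,fx=k,fy=k,interpolation=cv2.INTER_CUBIC))
E
python3 - <<'E'
from h import *
im=cv2.imread('pics/top0.png')
crop(im,220,160,130,100,6,'pics/c1.png')
crop(im,370,150,130,100,6,'pics/c2.png')
for n,u,v in[('lineL far',316,173),('lineL near',308,325),('R far',391,177),('R near',385,329)]:print(n,pix2w('top',u,v,0))
E
```

```text
lineL far [733.0845523   26.54442077   0.        ]
lineL near [332.72101838  43.93582609   0.        ]
R far [ 722.50148814 -172.72838835    0.        ]
R near [ 324.24730715 -153.64328725    0.        ]
```

View pics/c1.png

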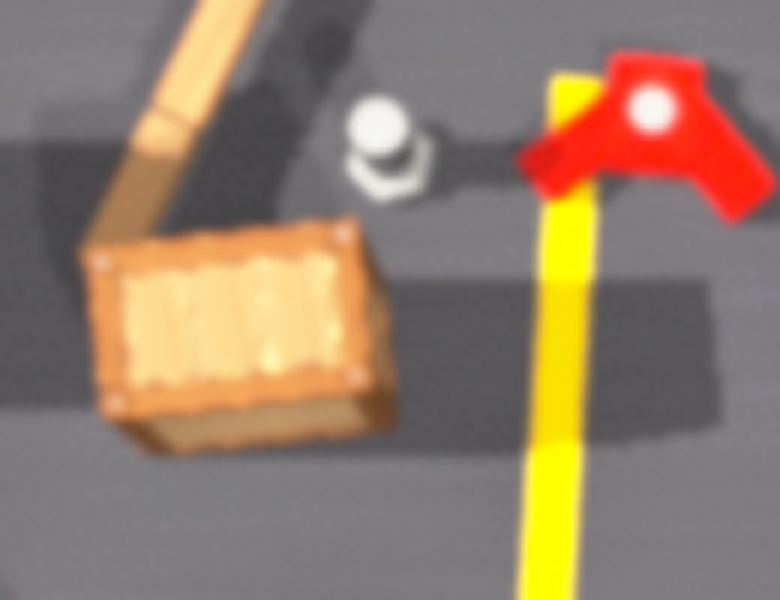

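View pics/c2.png

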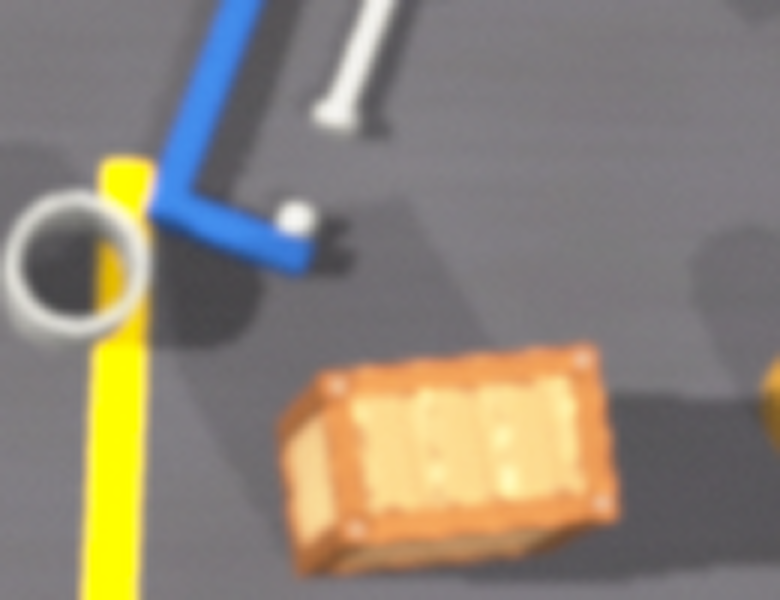

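Run:
```python
from h import *
for nm,o,P in[('L',(220,160),[(84,252),(353,218),(378,385),(103,418)]),('R',(370,150),[(322,375),(594,346),(618,518),(346,548)])]:
    W=[pix2w('top',o[0]+a/6,o[1]+b/6,125)[:2] for a,b in P]
    W=np.array(W);print(nm,W.round(1).tolist(),W.mean(0).round(1))
    print([round(float(np.linalg.norm(W[i]-W[(i+1)%4])),1) for i in range(4)])
    e=W[0]-W[1];print('yaw deg of own y',np.degrees(np.arctan2(-e[0],e[1])))
    e=W[3]-W[2];print('yaw deg of own y',np.degrees(np.arctan2(-e[0],e[1])))
def g(n,u,v,z):print(n,pix2w('top',u,v,z).round(0))
g('brush near end',236,200,20);g('bolt top',220+378/6,160+125/6,75);g('coupon',383,194,50);g('clamp near',370+305/6,150+260/6,10);g('clamp screw pt',419,186,20)
g('red crate far L',220,298,125);g('red far R',253,298,125);g('red near',220,345,125);g('jar lid',516,213,80);g('magnet',346,196,18);g('magnet near l',309,193,18)
g('screw bar end',425,169,15)
g('bar end2',447,130,15)
```

```text
L [[630.2, 221.5], [644.5, 112.5], [576.2, 101.3], [562.4, 212.0]] [603.3 161.8]
[109.9, 69.2, 111.5, 68.5]
yaw deg of own y 7.470813371063323
yaw deg of own y 7.131534800065528
R [[605.9, -236.9], [618.0, -345.4], [548.6, -353.0], [536.1, -245.2]] [ 577.2 -295.1]
[109.2, 69.7, 108.5, 70.2]
yaw deg of own y 6.369743939154962
yaw deg of own y 6.613351873314165
brush near end [655. 235.  20.]
bolt top [694. 108.  75.]
coupon [ 666. -147.   50.]
clamp near [ 676. -249.   10.]
clamp screw pt [ 694. -243.   20.]
red crate far L [398. 249. 125.]
red far R [399. 170. 125.]
red near [288. 245. 125.]
jar lid [ 613. -472.   80.]
magnet [667. -53.  18.]
magnet near l [675.  44.  18.]
screw bar end [ 741. -260.   15.]
bar end2 [ 847. -320.   15.]
```

Run:
```python
from h import *
from scipy.spatial.transform import Rotation as Ro
s=arm.read_state()
print(Ro.from_euler('xyz',s['tool_rot']).as_matrix().round(3))
```

```text
[[-0.    -0.912  0.409]
 [-0.001  0.409  0.912]
 [-1.    -0.    -0.001]]
```

```bash
python3 -m handwheel '[[[41,-40,0],[0,0,4],40],[[41,-40,0],[0,0,4],40],[[41,-40,0],[0,0,4],40],[[41,-40,0],[0,0,4],40],[[41,-40,0],[0,0,4],40],[[41,-40,0],[0,0,4],40],[[41,-40,0],[0,0,4],40],[[41,-40,0],[0,0,3],40],[[43,-40,0],[0,0,0],40],[[44,-39,0],[0,0,0],40]]'
```

```text
t: 1.35
position: [671.9, 169.8, 196.4]
tool_rot: [1.405, 1.57, 3.096]
force: [0.3, 0.8, 0.1]
opening: 39.9
```

```bash
python3 -m handwheel '[[[0,0,-30],[0,0,0],40],[[0,0,-35],[0,0,0],40],[[0,0,-29],[0,0,0],40],[[0,0,0],[0,0,0],40]]'
python3 - <<'E'
from h import *
im=arm.camera('top');crop(im,200,130,200,150,4,'pics/t1.png')
im=arm.camera('scene');crop(im,300,200,160,120,5,'pics/s1.png')
E
```

```text
t: 1.85
position: [669.0, 170.8, 99.8]
tool_rot: [1.738, 1.565, -2.855]
force: [0.4, 0.5, -0.6]
opening: 40.1
```

View pics/s1.png

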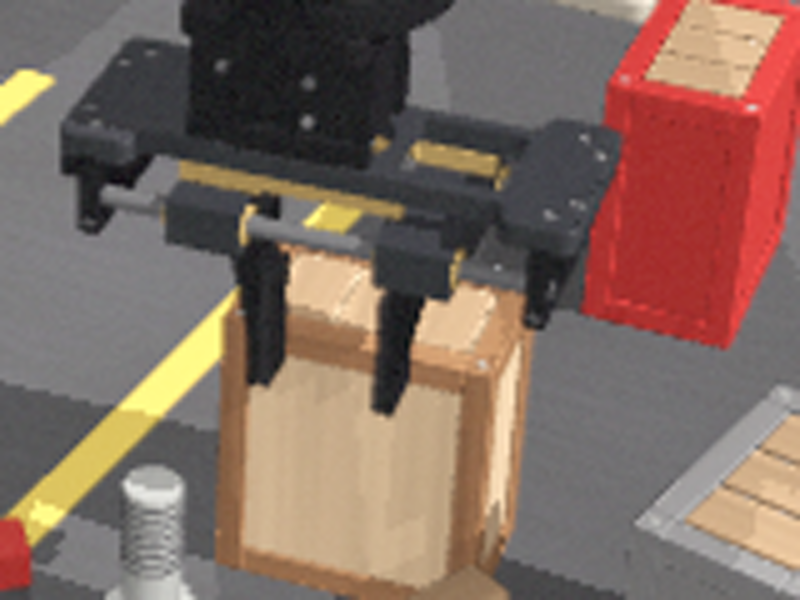

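```bash
python3 -m handwheel '[[[-8,-1,0],[0,0,0],40],[[-8,-1,0],[0,0,0],40],[[-8,-1,0],[0,0,0],40],[[-8,-1,0],[0,0,0],40],[[-8,-1,0],[0,0,0],40],[[-8,-1,0],[0,0,0],40]]'
python3 - <<'E'
from h import *
im=arm.camera('scene');crop(im,300,200,160,120,5,'pics/s2.png')
E
```

```text
t: 2.7
position: [622.3, 165.2, 102.7]
tool_rot: [-0.145, 1.571, 1.545]
force: [-0.5, -0.4, 0.3]
opening: 40.3
```

View pics/s2.png

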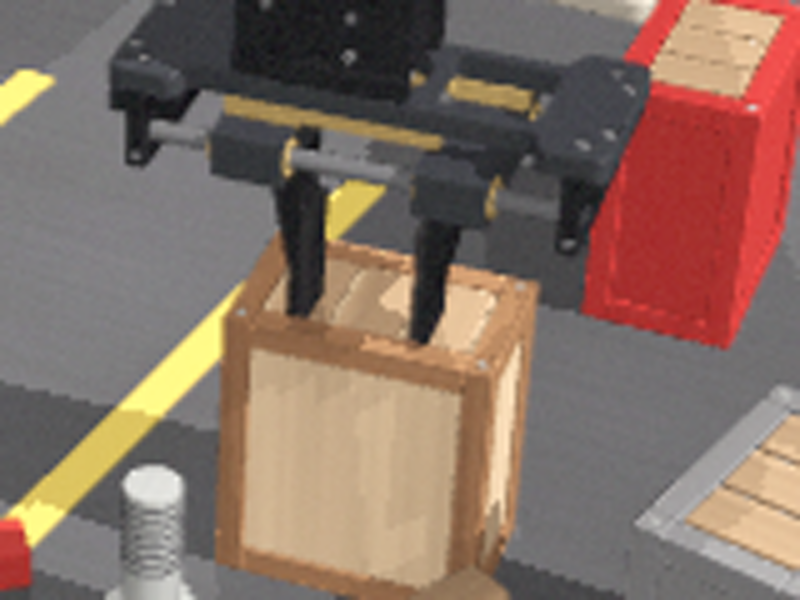

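Run:
```python
from h import *
s=arm.read_state();print(s['position'],s['q'],s['force'],arm.camera_params('wrist'))
def c(X):p=proj('scene',X);return (p-[300,200])*5
print('tcp',c(s['position']), [c(s['position']+np.array([a*-.127*0,a,0])) for a in(-25,25)])
for X in [(644.5,112.5,125),(630,221.5,125),(562,212,125),(644.5,112.5,0),(630,221,0)]:print(X,c(X))
print(c((694,108,75)))
im=arm.camera('top');crop(im,200,130,200,150,4,'pics/t2.png')
im=arm.camera('wrist');cv2.imwrite('pics/w2.png',im)
```

```text
[621.59126883 165.14410955 102.72211318] [-0.45044368  0.43346834  0.15734316  1.53306786 -0.07152037  1.18118987
  1.4098939 ] [0.76856861 0.33999209 0.12113409] {'intrinsics': array([[349.95658199,   0.        , 323.79914832],
       [  0.        , 349.95658199, 242.6325182 ],
       [  0.        ,   0.        ,   1.        ]]), 'R': array([[-1.18589077e-01,  9.92943238e-01, -5.97667441e-04],
       [ 9.58754124e-01,  1.14662355e-01,  2.60082823e-01],
       [ 2.58316010e-01,  3.02699658e-02, -9.65586127e-01]]), 't': array([ -90.27422642, -623.47568274,  133.11271978])}
tcp [361.34119627 367.65529553] [array([303.99588783, 350.28378008]), array([419.67955524, 385.32763406])]
(644.5, 112.5, 125) [217.71529027 314.20019511]
(630, 221.5, 125) [490.43369906 372.37802751]
(562, 212, 125) [532.11876301 278.59581524]
(644.5, 112.5, 0) [210.67986778 561.56739201]
(630, 221, 0) [466.2788146  622.79421302]
[147.98171546 479.83146734]
```

View pics/t2.png

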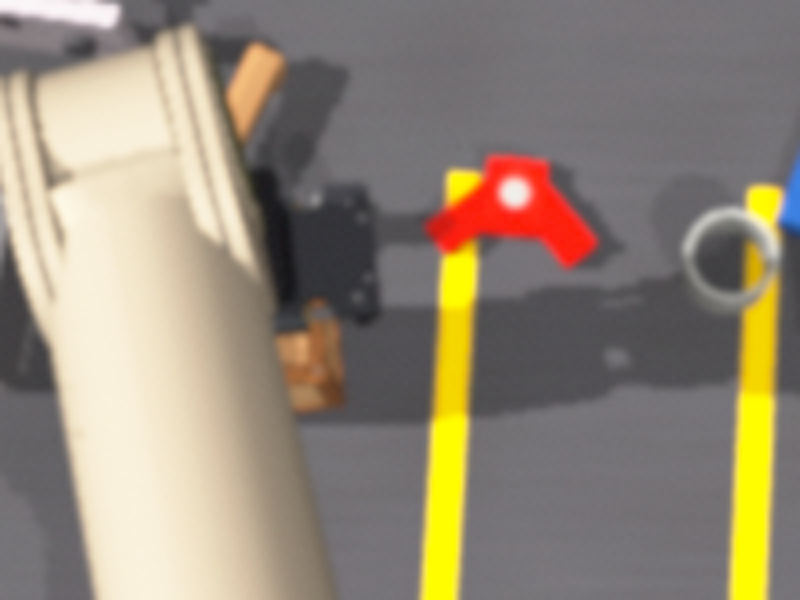

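View pics/w2.png

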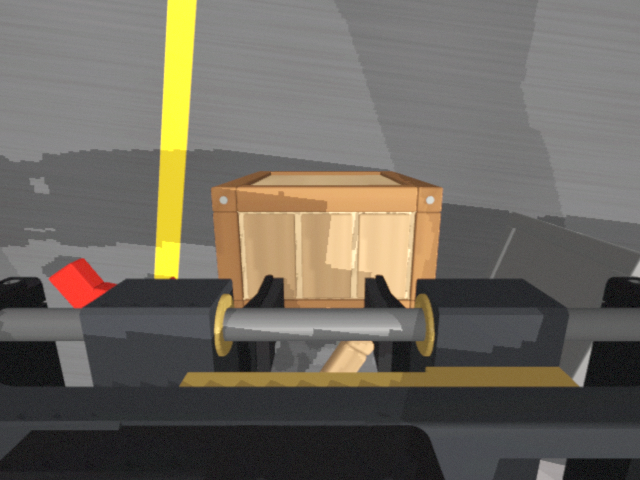

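Run:
```python
from h import *
def c(X):p=proj('scene',X);return ((p-[300,200])*5).round(0)
yv=np.array([-.127,.992,0])
for P in [(669,170.8,100),(622,165,102.7)]:
  for dz in (0,10,20,30):
    print(P,dz,[c(np.array(P)+yv*a+[0,0,dz]) for a in(-27,27)],)
# triangulate in wrist frame
X=arm.read_state()['position'];print(proj('wrist',X),[proj('wrist',X+yv*a) for a in (-27,-20,20,27)])
```

```text
(669, 170.8, 100) 0 [array([257., 426.]), array([392., 456.])]
(669, 170.8, 100) 10 [array([258., 405.]), array([393., 435.])]
(669, 170.8, 100) 20 [array([259., 384.]), array([395., 414.])]
(669, 170.8, 100) 30 [array([260., 362.]), array([396., 392.])]
(622, 165, 102.7) 0 [array([296., 354.]), array([427., 383.])]
(622, 165, 102.7) 10 [array([296., 333.]), array([428., 362.])]
(622, 165, 102.7) 20 [array([297., 313.]), array([430., 341.])]
(622, 165, 102.7) 30 [array([298., 292.]), array([431., 320.])]
[323.68710974 274.49694599] [array([276.33412474, 274.86354625]), array([288.60744787, 274.76852788]), array([358.78607944, 274.22521461]), array([371.07528325, 274.1300733 ])]
```

Run:
```python
from h import *
for X in [(562.4,212,125),(576.2,101.3,125),(630.2,221.5,125),(644.5,112.5,125),(562,212,0),(576,101,0)]:print(X,proj('wrist',X))
p=arm.camera_params('wrist');print(-p['R'].T@p['t'])
# refine: camera pose from lid near corners & floor pts & line
yv=np.array([-.127,.992,0]);X=arm.read_state()['position']
for dz in (0,20):print([proj('wrist',X+yv*a+[0,0,dz]+np.array([-9.4,-1.2,0])) for a in (-28,-20,20,28)])
```

```text
(562.4, 212, 125) [437.93090618 181.91599106]
(576.2, 101.3, 125) [199.91117512 183.13443428]
(630.2, 221.5, 125) [429.40412749 315.11545309]
(644.5, 112.5, 125) [217.97069659 317.28323869]
(562, 212, 0) [389.70298101 167.09473735]
(576, 101, 0) [252.14148798 168.01262902]
[553.56537805 157.2030876  290.68519235]
[array([273.82830581, 259.0368069 ]), array([288.03050019, 258.92509024]), array([359.0889616 , 258.36613339]), array([373.31015919, 258.25426724])]
[array([268.37862865, 271.08137033]), array([284.12286024, 270.95900597]), array([362.90238615, 270.3467305 ]), array([378.66997501, 270.2241846 ])]
```

```bash
python3 -m handwheel '[[[0,0,10],[0,0,0],40],[[20,3,0],[0,0,0],40],[[28,3,0],[0,0,0],40],[[0,0,-30],[0,0,0],40],[[0,0,0],[0,0,0],40],[[0,0,0],[0,0,0],40]]'
python3 - <<'E'
from h import *
im=arm.camera('scene');crop(im,300,200,160,120,5,'pics/s3.png')
def c(X):p=proj('scene',X);return ((p-[300,200])*5).round(0)
yv=np.array([-.127,.992,0]);P=arm.read_state()['position']
for dz in (0,10,20,30): print(dz,[c(P+yv*a+[0,0,dz]) for a in(-27,27)],)
E
```

```text
t: 3.6
position: [671.3, 171.4, 83.9]
tool_rot: [-1.294, 1.57, 0.396]
force: [-0.2, -0.0, 1.1]
opening: 40.1
0 [array([255., 462.]), array([388., 493.])]
10 [array([255., 441.]), array([390., 472.])]
20 [array([256., 421.]), array([391., 451.])]
30 [array([257., 400.]), array([393., 430.])]
```

View pics/s3.png

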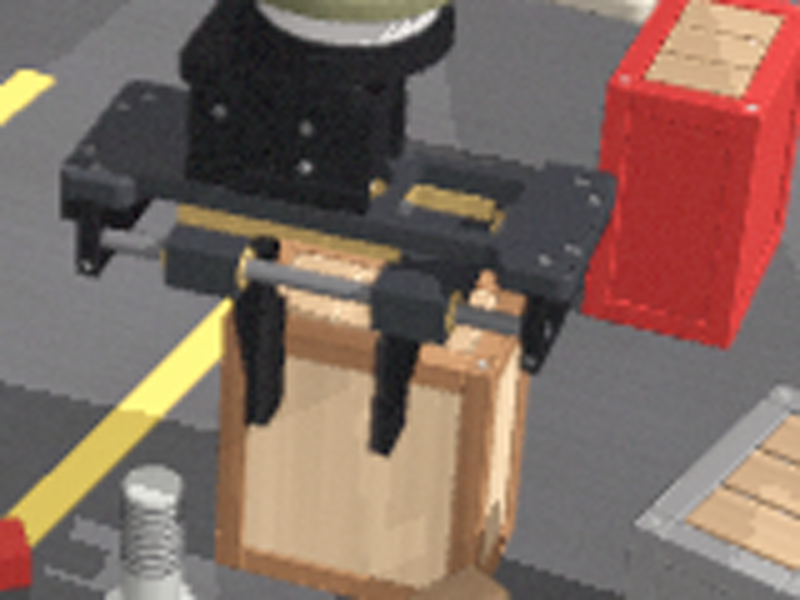

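```bash
python3 -m handwheel '[[[-8,-1,0],[0,0,0],40],[[-8,-1,0],[0,0,0],40],[[-8,-1,0],[0,0,0],40],[[-8,-1,0],[0,0,0],40],[[-8,-1,0],[0,0,0],40]]'
python3 - <<'E'
from h import *
im=arm.camera('scene');crop(im,300,200,160,120,5,'pics/s4.png')
E
```

```text
t: 4.28
position: [630.9, 166.3, 83.4]
tool_rot: [-1.345, 1.569, 0.345]
force: [2.4, -0.3, 3.0]
opening: 39.8
```

View pics/s4.png

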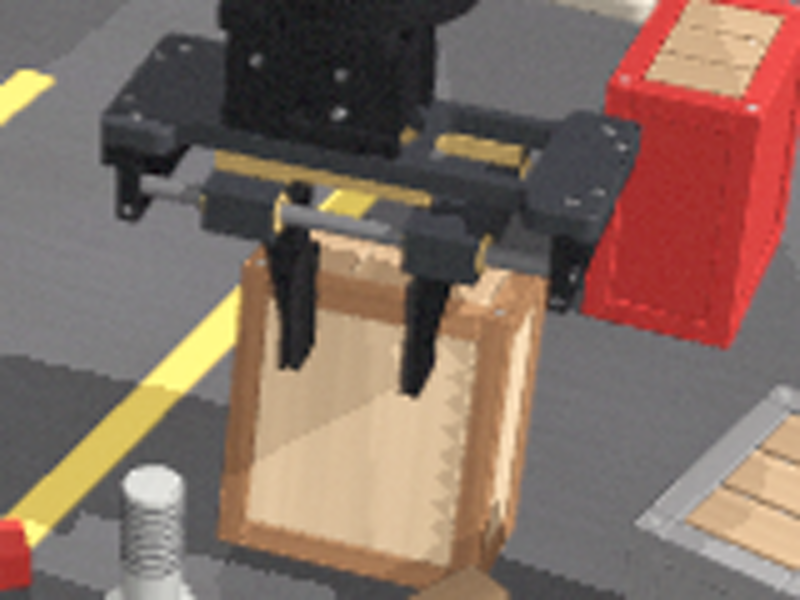

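Tipping nicely (crate leaning, ~10°). Continue.

```bash
python3 -m handwheel '[[[-8,-1,0],[0,0,0],40],[[-8,-1,0],[0,0,0],40],[[-8,-1,0],[0,0,0],40],[[-8,-1,0],[0,0,0],40],[[-8,-1,0],[0,0,0],40],[[-6,-1,0],[0,0,0],40],[[0,0,0],[0,0,0],40],[[0,0,0],[0,0,0],40],[[0,0,0],[0,0,0],40],[[0,0,0],[0,0,0],40]]'
python3 - <<'E'
from h import *
im=arm.camera('scene');crop(im,300,200,160,120,5,'pics/s5.png')
E
```

```text
t: 5.58
position: [585.0, 160.2, 82.6]
tool_rot: [0.386, 1.571, 2.076]
force: [0.4, -0.2, 0.3]
opening: 39.9
```

View pics/s5.png

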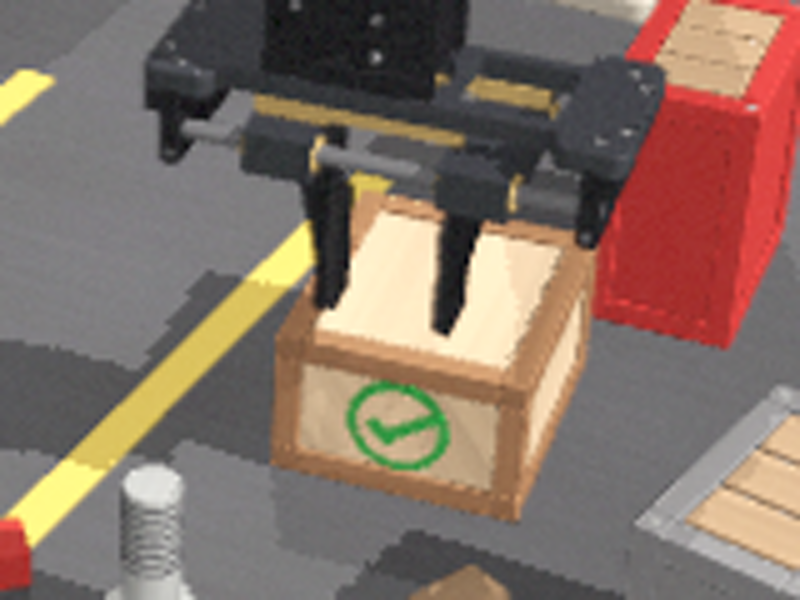

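```bash
python3 -m handwheel '[[[0,0,60],[0,0,0],40],[[0,0,40],[0,0,0],40],[[8,-55,0],[0,0,0],40],[[8,-56,0],[0,0,0],40],[[8,-56,0],[0,0,0],40],[[8,-56,0],[0,0,0],40],[[8,-56,0],[0,0,0],40],[[8,-56,0],[0,0,0],40],[[8,-56,0],[0,0,0],40],[[7,-56,0],[0,0,-1],40]]'
python3 -m handwheel '[[[0,0,0],[0,0,0],40],[[0,0,0],[0,0,0],40]]'
```

```text
t: 6.88
position: [648.1, -288.3, 182.7]
tool_rot: [-0.933, 1.57, 0.74]
force: [0.3, -0.7, 1.3]
opening: 39.8
t: 7.12
position: [648.0, -286.2, 182.3]
tool_rot: [0.315, 1.57, 1.987]
force: [0.0, 0.2, -0.2]
opening: 40.3
```

```bash
python3 -m handwheel '[[[0,0,-35],[0,0,0],40],[[0,0,-35],[0,0,0],40],[[0,0,-28],[0,0,0],40],[[0,0,0],[0,0,0],40],[[0,0,0],[0,0,0],40]]'
python3 - <<'E'
from h import *
im=arm.camera('scene');crop(im,120,160,160,120,5,'pics/s6.png')
E
```

```text
t: 7.75
position: [648.9, -286.0, 86.3]
tool_rot: [-1.767, 1.569, -0.093]
force: [0.6, -0.0, -0.1]
opening: 39.9
```

View pics/s6.png

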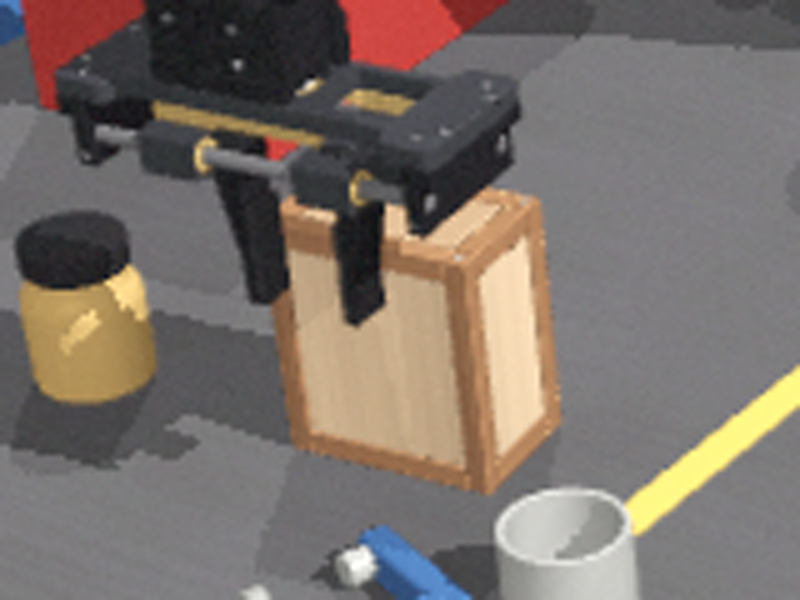

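Run:
```python
from h import *
def c(X):p=proj('scene',X);return ((p-[120,160])*5).round(0)
yv=np.array([-.113,.994,0]);P=arm.read_state()['position']
for dz in (0,20): print(dz,[c(P+yv*a+[0,0,dz]) for a in(-27,27)],)
print([c(x) for x in [(605.9,-236.9,125),(618,-345.4,125),(618,-345,0)]])
```

```text
0 [array([272., 340.]), array([374., 363.])]
20 [array([266., 302.]), array([369., 325.])]
[array([460., 262.]), array([255., 218.]), array([291., 445.])]
```

```bash
python3 -m handwheel '[[[-8,-1,0],[0,0,0],40],[[-8,-1,0],[0,0,0],40],[[-8,-1,0],[0,0,0],40],[[-8,-1,0],[0,0,0],40],[[-8,-1,0],[0,0,0],40],[[-8,-1,0],[0,0,0],40],[[-8,-1,0],[0,0,0],40],[[-8,-1,0],[0,0,0],40],[[-8,-1,0],[0,0,0],40]]'
python3 -m handwheel '[[[-8,-1,0],[0,0,0],40],[[-8,-1,0],[0,0,0],40],[[-4,0,0],[0,0,0],40],[[0,0,0],[0,0,0],40],[[0,0,0],[0,0,0],40],[[0,0,0],[0,0,0],40],[[0,0,0],[0,0,0],40]]'
python3 - <<'E'
from h import *
im=arm.camera('scene');cv2.imwrite('pics/s7.png',im)
E
```

```text
t: 8.93
position: [574.7, -295.8, 84.2]
tool_rot: [1.205, 1.569, 2.877]
force: [-0.2, 0.3, 0.3]
opening: 40.2
t: 9.8
position: [556.0, -297.7, 84.6]
tool_rot: [0.348, 1.571, 2.021]
force: [-0.2, -0.2, 0.2]
opening: 40.1
```

View pics/s7.png

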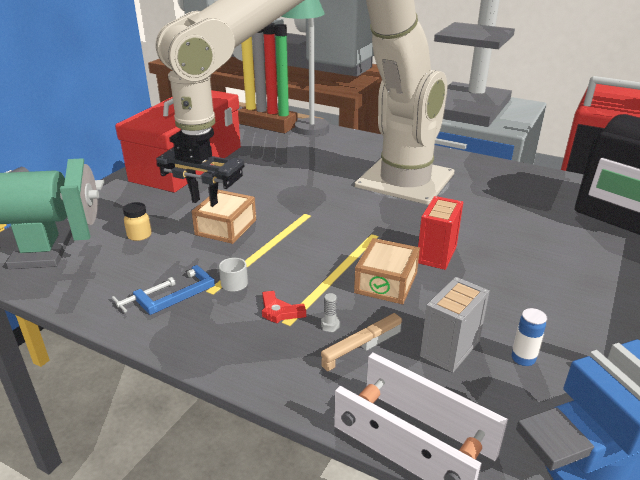

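```bash
python3 - <<'E'
from h import *
im=cv2.imread('pics/s7.png');crop(im,340,220,100,90,7,'pics/c3.png')
E
python3 -m handwheel '[[[0,0,50],[0,0,0],40],[[0,0,60],[0,0,0],40],[[-4,54,0],[0,0,-9],40],[[-4,54,0],[0,0,-9],40],[[-4,54,0],[0,0,-9],40],[[-4,54,0],[0,0,-9],40],[[-5,54,0],[0,0,-9],40],[[-5,54,0],[0,0,-9],40],[[-5,54,0],[0,0,-9],40],[[-5,54,0],[0,0,-9],40]]'
python3 -m handwheel '[[[-5,54,0],[0,0,-9],40],[[-5,54,0],[0,0,-9],40],[[0,0,0],[0,0,0],40],[[0,0,0],[0,0,0],40]]'
python3 - <<'E'
from h import *
from scipy.spatial.transform import Rotation as Ro
s=arm.read_state();print(s['q'],Ro.from_euler('xyz',s['tool_rot']).as_matrix().round(3))
cv2.imwrite('pics/t8.png',arm.camera('top'))
E
```

```text
t: 11.1
position: [519.6, 135.9, 195.0]
tool_rot: [0.024, 1.57, 0.435]
force: [0.8, 0.1, 0.6]
opening: 39.8
t: 11.6
position: [510.0, 241.5, 194.6]
tool_rot: [-1.59, 1.57, -1.487]
force: [0.6, -1.3, 1.1]
opening: 39.9
[-0.66847571  0.19651059  0.16649224  1.63835897 -0.03285809  1.30978419
 -0.39377574] [[ 0.    -0.103  0.995]
 [-0.001  0.995  0.103]
 [-1.    -0.001 -0.   ]]
```

View pics/c3.png

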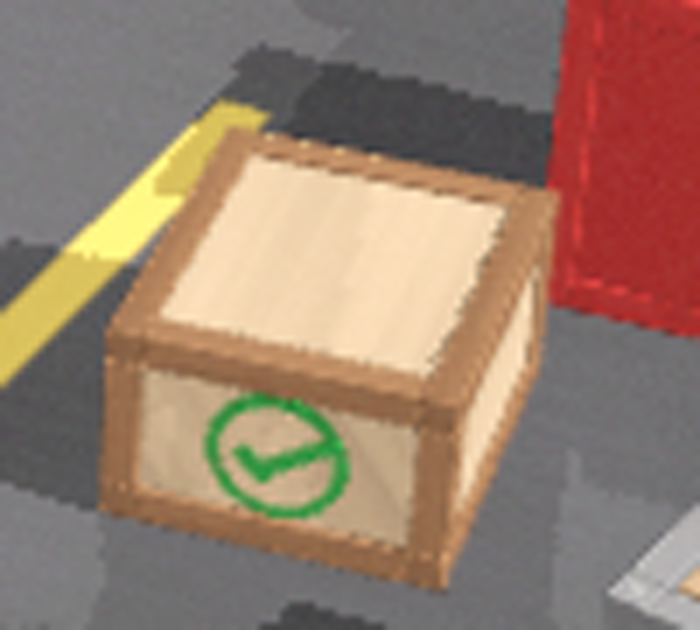

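View pics/t8.png

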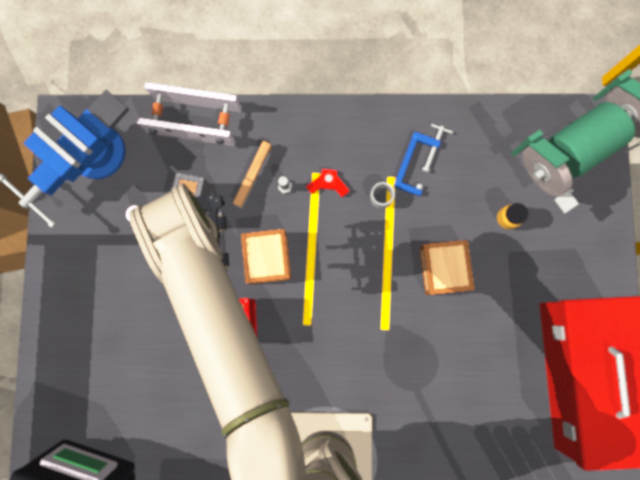

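Run:
```python
from h import *
im=cv2.imread('pics/t8.png')
for nm,P in[('L',[(242,233),(285,230),(291,280),(246,283)]),('R',[(421,243),(468,240),(474,290),(426,294)])]:
    W=np.array([pix2w('top',a,b,70)[:2] for a,b in P]);print(nm,W.round(0).tolist(),W.mean(0).round(1),[round(float(np.linalg.norm(W[i]-W[(i+1)%4]))) for i in range(4)])
W=np.array([pix2w('scene',340+a/7,220+b/7,70)[:2] for a,b in [(108,338),(445,412),(556,195),(235,132)]])
print(W.round(0).tolist(),W.mean(0))
g=lambda u,v,z:print(pix2w('top',u,v,z).round(0))
im0=cv2.imread('pics/top0.png')
g(167,217,125);g(199,221,125);g(205,178,125)
l=lambda c:(np.array(c)-[528,-64])@np.array([[.999,.0436],[-.0436,.999]])
print(l([506,150]),l([480,-306]))
```

```text
L [[562.0, 209.0], [570.0, 101.0], [445.0, 84.0], [437.0, 196.0]] [503.1 147.5] [108, 126, 112, 126]
R [[538.0, -238.0], [546.0, -354.0], [423.0, -366.0], [412.0, -248.0]] [ 480.1 -301.5] [117, 124, 118, 126]
[[578.0, 109.0], [566.0, 212.0], [440.0, 200.0], [454.0, 95.0]] [509.32501463 154.0527462 ]
[593. 384. 125.]
[583. 305. 125.]
[690. 294. 125.]
[-31.3084 212.8268] [ -37.4008 -243.8508]
```

```bash
python3 -m handwheel '[[[-5,0,-40],[0,0,0],40],[[0,0,-50],[0,0,0],40],[[0,0,-45],[0,0,0],40],[[0,0,-35],[0,0,0],40],[[0,0,0],[0,0,0],40],[[0,0,0],[0,0,0],40]]'
python3 - <<'E'
from h import *
im=arm.camera('scene');crop(im,340,160,160,120,5,'pics/s9.png')
E
```

```text
t: 12.4
position: [506.1, 241.9, 26.4]
tool_rot: [0.321, 1.569, 0.422]
force: [0.3, -0.1, -0.5]
opening: 39.9
```

View pics/s9.png

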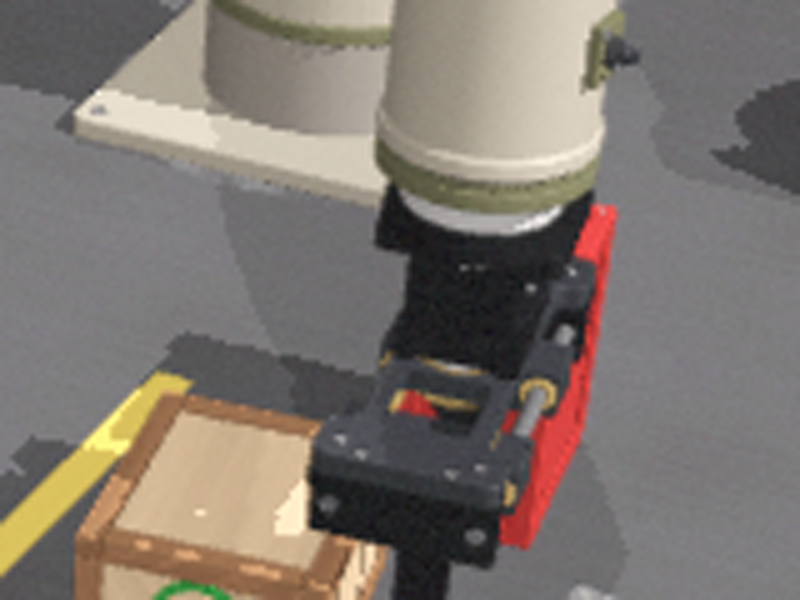

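```bash
python3 -m handwheel '[[[0,-10,0],[0,0,0],40],[[0,-10,0],[0,0,0],40],[[0,-10,0],[0,0,0],40],[[0,-10,0],[0,0,0],40],[[0,-12,0],[0,0,0],40],[[0,-12,0],[0,0,0],40],[[0,-12,0],[0,0,0],40],[[0,-12,0],[0,0,0],40],[[0,-12,0],[0,0,0],40],[[0,-10,0],[0,0,0],40]]'
python3 - <<'E'
from h import *
cv2.imwrite('pics/s10.png',arm.camera('scene'))
E
```

```text
t: 13.7
position: [505.3, 132.9, 25.4]
tool_rot: [0.844, 1.568, 0.946]
force: [-0.1, 6.5, 2.7]
opening: 40.0
```

View pics/s10.png

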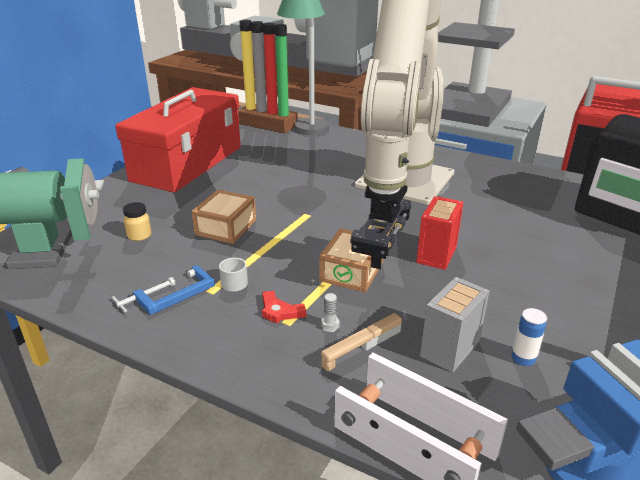

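```bash
python3 -m handwheel '[[[0,-14,0],[0,0,0],40],[[0,-14,0],[0,0,0],40],[[0,-14,0],[0,0,0],40],[[0,-14,0],[0,0,0],40],[[0,-14,0],[0,0,0],40],[[0,-14,0],[0,0,0],40],[[0,-14,0],[0,0,0],40],[[0,-14,0],[0,0,0],40],[[0,-10,0],[0,0,0],40],[[0,-6,0],[0,0,0],40]]'
python3 -m handwheel '[[[0,0,0],[0,0,0],40],[[0,30,0],[0,0,0],40],[[0,30,0],[0,0,0],40],[[0,10,50],[0,0,0],40],[[0,0,60],[0,0,0],40],[[0,0,60],[0,0,0],40],[[0,50,10],[0,0,0],40],[[0,50,0],[0,0,0],40],[[0,50,0],[0,0,0],40],[[0,50,0],[0,0,0],40]]'
python3 - <<'E'
from h import *
cv2.imwrite('pics/t11.png',arm.camera('top'))
cv2.imwrite('pics/s11.png',arm.camera('scene'))
E
```

```text
t: 15.0
position: [505.2, 5.0, 25.3]
tool_rot: [0.904, 1.569, 1.006]
force: [0.4, 8.1, 4.9]
opening: 40.0
t: 16.25
position: [504.7, 274.9, 204.4]
tool_rot: [-1.879, 1.57, -1.779]
force: [0.2, -0.5, -0.3]
opening: 39.9
```

View pics/t11.png

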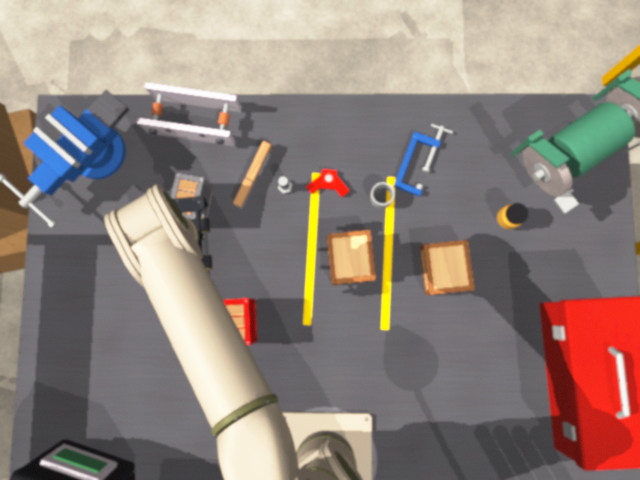

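View pics/s11.png

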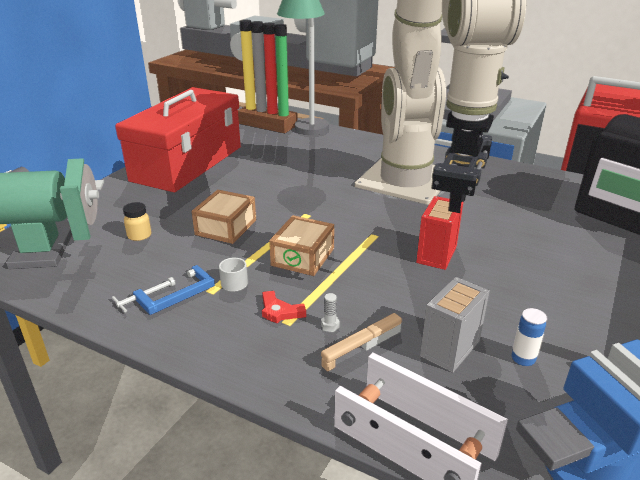

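Run:
```python
from h import *
W=np.array([pix2w('top',a,b,70)[:2] for a,b in[(328,233),(371,230),(376,281),(332,285)]]);c=W.mean(0)
print(c,(c-[528,-64])@np.array([[.999,.0436],[-.0436,.999]]))
a,b=cv2.imread('pics/top0.png'),cv2.imread('pics/t11.png');d=cv2.absdiff(a,b).max(2)
print({n:int(d[v-10:v+10,u-10:u+10].mean()) for n,(u,v) in dict(brush=(252,175),bolt=(285,184),mag=(330,181),coup=(382,194),clamp=(405,165),jar=(513,215)).items()})
```

```text
[502.38160185 -66.09301473] [-25.50152431  -3.20788388]
{'brush': 11, 'bolt': 11, 'mag': 7, 'coup': 11, 'clamp': 10, 'jar': 8}
```

Centre is 3 mm from the lane line and 26 mm from its middle; bystanders haven't moved. I'm handing in.

```bash
python3 -c "
from station import arm
s=arm.read_state();print(s['t'],s['force'],abs(s['qd']).max());print(arm.job_done())"
```

```text
16.35 [-0.47129655 -0.09989849  0.18904408] 0.06810144181798589
the job is handed in; nothing more can be done
None
```

I tipped both crates onto their sides towards the robot and handed the job in at 16.4 s of the 72 s allowed. The left crate (+y side) carries the green stamp, so I pushed that one, as it lay, into the lane. No verdict was reported.

**Last checks:**

| Item | Measured | Limit |
|---|---|---|
| Stamped crate, distance from lane centre line | about 3 mm | 45 mm |
| Stamped crate, distance from middle along the lines | about 26 mm | 150 mm |
| Bare crate, distance from lane centre line | about 240 mm | more than 165 mm |

- The six bystanders I compared between the first and last top pictures (brush, bolt, magnet, coupon, clamp, jar) showed no visible movement. I did not compare the spray can; the arm was over that part of the top picture, but it stands in its place in the scene picture.
- The gripper was clear of everything and the wrist force was near zero at hand-in. The highest force reading, taken at the end of each move call, was about 10 N, during the push.

**One disagreement:** in the scene pictures the fingertips sat about 20 mm higher than the reported tool position. Because of this my first pull on the left crate passed just above the lid without touching it. I lowered the tool by that amount for the second try and used the same correction for the rest of the job.

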